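# Bring the tall vial to the reading head and take a reading

### The arm

A 7-joint arm with a two-finger parallel gripper is mounted at the origin on the work surface. World frame = base frame: x ahead of the robot, y to its left, z up, the work surface at z = 0. Lengths are in m, angles in rad, forces in N, time in s.
With the tool pointing down it reaches from about 0.4 to 0.875 m from the base axis. Payload 6.5 kg.
Tool frame: the origin (TCP) lies between the finger pads; the fingertips stand 11 mm ahead of it and the grasp point (between the pads) lies 8 mm behind it; z points along the fingers, y is the direction in which the jaws open and shut (so a half turn about z gives the same grasp; the last joint's range is limited). The gripper opens to 85 mm and grips with 20 to 120 N. Pads are 22 mm wide; open, the fingers measure 114 mm over their backs; the gripper's body (76 mm by 85 mm) begins 54 mm behind the grasp point. The pads swing forward as they close: fully open they stand 13 mm farther back than shut.
Start: joints at [-1.194, 0.536, -0.004, 1.538, 0.003, 1.067, -0.071], TCP at [0.279, 0.587, 0.242] pointing down, gripper open.
Joint ranges: [-2.7, 2.7], [-0.37, 2.16], [-1.27, 1.26], [0.24, 2.4], [-1.31, 4.45], [0.19, 1.91], [-2.76, 2.76]. Speed limits (rad/s): [2.39, 2.39, 3.14, 3.14, 3.14, 3.14, 3.14].

### API

Orientations are given as a rotation vector (axis times angle).
In Python, from workcell import * gives the robot as it stands.
- The arm moves only by the shell command python3 -m handwheel 'ROWS'. ROWS is a JSON object of lists of equal length, an entry for each row: "delta_pos": the shift along the tool's x, y, z in m, a list of three; "rotation": the turn, a rotation vector about the tool's x, y, z in rad, a list of three; "grip": the opening, from 0 (shut) to 1 (fully open). A call has 1 to 12 rows; each row is the pose to reach, as a shift and turn from the pose commanded when the call began, along the tool's axes at that moment; what a row does not reach only later rows make up. A row lasts 1/10 s, in which the tool goes at most 50 mm and 8.59 degrees, less where a joint would pass 70% of its speed; a pose out of reach is approached as far as the arm can. A call with a gripper value outside its range is refused whole. The fingers move at their own pace and stop on an object; the grip force is fixed at half the most. Time passes only in rows, so rows that repeat a pose let the fingers close. It gives the time, the measured TCP pose, the force and the opening at its end, in the units of the state.
- sense(): the state, without advancing time (a new reading comes with each control period).
- grab_frame(name): name is "scene" or "top"; returns the picture (480x640x3 uint8, red, green, blue); there is no depth.
- calibration(name): a dict with "fx", "fy", "cx", "cy" (pixels), "extrinsics" (4x4, takes a point from world to camera coordinates). Camera axes: x right, y up, looking along -z (the intrinsics and any distortion apply to the point x, -y, -z); pixel columns grow to the right and rows downward; lengths in m; the calibration is good to about 2 mm. A picture is of the moment at which its call begins. calibration takes no time and is no camera call.
- finish_job(): hands the job in, once; it reports no verdict.
The state is a dict: "clock": time; "joint_pos": joint angles; "qd": joint speeds; "effort": joint torques, N m; "eef_pos": TCP position; "orientation": TCP orientation; "ft_force": force on the tool from outside, world axes, zero at the start; "torque": the same for the moment, N m; "gripper_width": finger opening in m.
Only numpy, scipy, OpenCV 4.12 (cv2) and the standard library are available. Lean on these libraries where they do the work, as an engineer would, in place of code of your own. Each camera call takes 0.05 s, during which the arm holds its last target.

### The job

Turn the sample carousel the shorter way round until its tall vial stands squarely in front of the reading head's window, and leave it at rest there. Then press the read key on top of the head all the way down and let it come up again. Leave everything else on the bench where it is.

Things in the scene. Friction and masses are not known exactly. Their poses are not given: they have to be found in the camera images.
- carousel (a joint): Angle of the sample carousel, an aluminium turntable 220 mm across on the white bench instrument, top face 84 mm above the bench. Turns endlessly either way, no stops or detents, light friction (0.08 N m), stays where left. Positive: anticlockwise from above; at 0 and at every full turn (6.283) the tall vial is at the reading head. The vials (one tall, four 40 mm high) are clipped in and turn with it.
- handle (a point): Grip point of the carousel's black handle, on the carousel's axis, 146 mm above the bench: an upright bar 60 mm long, 12 mm thick, from 118 to 165 mm above the bench; under it a round hub 22 mm across. The bar lies along the line from the axis to the tall vial, this frame's x axis (x towards the vial, z up). Free of other things out to 68 mm from the axis.
- tall_vial (a point): Middle of the visible part of the tall amber vial with white cap, 25 mm in diameter, standing 72 mm above the turntable (top 156 mm above the bench), 85 mm from the carousel's axis. It is the only tall one in the carousel.
- read_spot (a point): Where the middle of the tall vial must stand: in front of the reading head's window, 85 mm from the carousel's axis, 65 mm from the read key's centre. The reading head is the grey block 74 mm wide, 60 mm deep, top 130 mm above the bench, fixed beside the carousel, with a round black shroud and window that faces the carousel's axis.
- read_key_top (a point): Centre of the top face of the read key, a round white push key 28 mm in diameter on top of the reading head, its top 148 mm above the bench when up. It is pressed straight down; its travel is 6 mm and it takes about 5 N to go fully down, then springs back.
- read_key (a joint): Travel of the read key: 0 is up, 0.006 m is fully down.
- beaker: Bystander: glass beaker, 72 mm in diameter, 95 mm tall, beside the instrument on its -y side. Origin at the centre of its underside.
- spoon: Bystander: steel weighing spoon, 180 mm long, lying on the bench near the reading head's side of the instrument.
- spare_vial: Bystander: loose short vial, 25 mm in diameter, 56 mm tall, standing on the instrument's deck (70 mm above the bench) beside the reading head. Origin at the centre of its underside.
- loose_cap: Bystander: white screw cap, 24 mm in diameter, 13 mm tall, lying on the instrument's deck on the other side of the reading head. Origin at the centre of its underside.
- dish: Bystander: white porcelain dish, 80 mm across, 30 mm tall, behind the instrument. Origin at the centre of its underside.
- reagent: Bystander: amber reagent bottle, 62 mm in diameter, 140 mm tall, beside the instrument on its -y side. Origin at the centre of its underside.
- mortar: Bystander: white porcelain mortar, 110 mm across, 60 mm tall, to the +y side of the instrument. Origin at the centre of its underside.

How it is judged:
On the way, in this order (a step that is already met when the one before it is completed fails the run):
1. the tall vial is at rest in front of the reading head's window (horizontal distance between tall_vial and read_spot below 0.008 m and velocity of joint carousel between -0.05 and 0.05 rad/s), for 0.3 s.
2. the read key is pressed down with the tall vial still in place (horizontal distance between tall_vial and read_spot below 0.008 m and value of joint read_key above 0.0045 m), for 0.05 s.
At the end, for the whole second after the job is handed in: The tall vial's middle is within 8 mm, horizontally, of the reading spot (about 5 degrees of carousel turn), the carousel is at rest (under 0.05 rad/s), and the read key, having been pressed at least 4.5 of its 6 mm, is up again (within 1.5 mm) (all of step 1 and value of joint read_key below 0.0015 m); the robot touches nothing.
It fails at once if the carousel is turned the long way round: the tall vial is carried past the point opposite the reading head (a vial that starts within about 9 degrees of that point may go either way) (horizontal distance between tall_vial and read_spot above 0.1674 m and distance of tall_vial from where it was at the start of the episode above 0.042 m).
It fails at once if the read key is pressed (over 3 mm) while the tall vial is not at the window (over 12 mm off) (value of joint read_key above 0.003 m and horizontal distance between tall_vial and read_spot above 0.012 m).
It fails at once if a bystander is shifted by more than 30 mm or knocked over (distance of any of beaker, spoon, spare_vial, loose_cap, dish, reagent, mortar from where it was at the start of the episode above 0.03 m or angle between any of beaker, spare_vial, reagent's own z axis and vertical above 0.6 rad).
It also fails if it takes over 61 s, if anything falls off the work surface, if the arm or the gripper's body presses on something with over 40 N, if the wrist force passes 120 N, or if a joint passes its speed limit or range.

## Working session

There is one attempt and no reset: what is moved stays moved. The work goes in short steps, Python scripts to look and compute and a shell command to move; the robot and the scene stay as the last step left them, time stands still between calls to the robot, and variables do not carry over. Pictures are saved under pics/ and viewed, and the job is handed in when it is done.

```bash
mkdir -p pics; python3 - <<'E'
from workcell import *
import cv2
s=sense();print({k:s[k] for k in("clock","eef_pos","orientation","gripper_width","ft_force")})
for n in("scene","top"):
    cv2.imwrite(f"pics/{n}0.png",cv2.cvtColor(grab_frame(n),cv2.COLOR_RGB2BGR)); print(n,calibration(n))
E
```

```text
{'clock': 0.0, 'eef_pos': array([0.27825988, 0.58674068, 0.24138342]), 'orientation': array([-6.89652573e-01, -3.06468676e+00,  2.75804208e-03]), 'gripper_width': 0.08568377202430832, 'ft_force': array([ 0.18305116,  0.94402593, -0.49190978])}
scene {'fx': 611.5753292999556, 'fy': 611.5753292999556, 'cx': 322.6638659856901, 'cy': 235.00370489535132, 'extrinsics': array([[-0.84703805,  0.53102176,  0.02329025,  0.41744614],
       [-0.30817037, -0.52632298,  0.79247407,  0.13078104],
       [ 0.43307917,  0.66407832,  0.60946076, -1.5167805 ],
       [ 0.        ,  0.        ,  0.        ,  1.        ]])}
top {'fx': 614.4440069230424, 'fy': 614.4440069230424, 'cx': 318.2728706993806, 'cy': 244.88581647068378, 'extrinsics': array([[ 0.01749424, -0.999832  , -0.00546994,  0.10967727],
       [ 0.97973904,  0.0160505 ,  0.19963414, -0.60691029],
       [-0.1995128 , -0.00885156,  0.97985524, -1.19699067],
       [ 0.        ,  0.        ,  0.        ,  1.        ]])}
```

View pics/scene0.png

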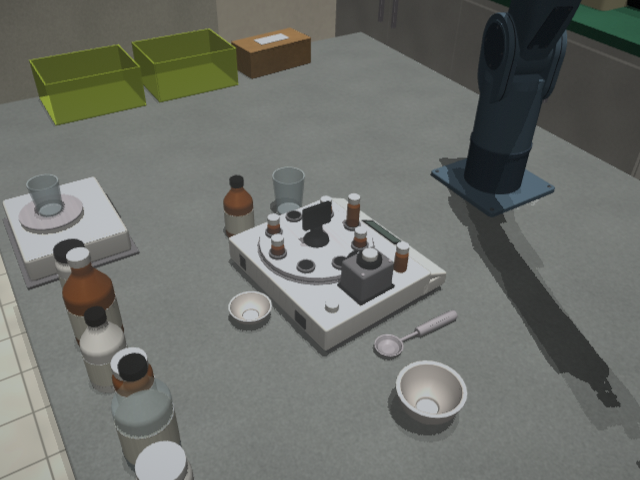

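View pics/top0.png

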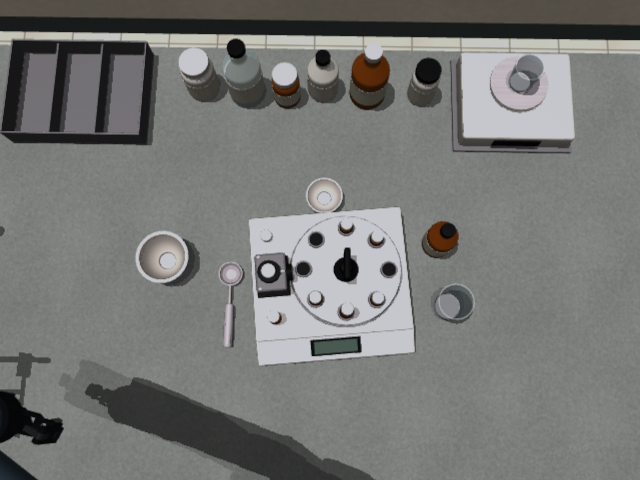

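```bash
cat > h.py <<'E'
import numpy as np, cv2
from workcell import *
def proj(n,P):
    c=calibration(n);P=np.atleast_2d(P);q=P@c["extrinsics"][:3,:3].T+c["extrinsics"][:3,3]
    return np.c_[c["cx"]+c["fx"]*q[:,0]/-q[:,2], c["cy"]-c["fy"]*q[:,1]/-q[:,2]]
def back(n,u,v,z):
    c=calibration(n);R=c["extrinsics"][:3,:3];t=c["extrinsics"][:3,3]
    o=-R.T@t;d=R.T@np.array([(u-c["cx"])/c["fx"],-(v-c["cy"])/c["fy"],-1]);return o+d*(z-o[2])/d[2]
def crop(src,dst,x0,y0,x1,y1,k):
    cv2.imwrite(dst,cv2.resize(cv2.imread(src)[y0:y1,x0:x1],None,fx=k,fy=k,interpolation=cv2.INTER_CUBIC))
E
python3 - <<'E'
from h import *
crop("pics/top0.png","pics/t0z.png",240,200,420,370,4.0)
crop("pics/scene0.png","pics/s0z.png",220,170,450,350,3.4)
E
```

```text
(no output)
```

View pics/t0z.png

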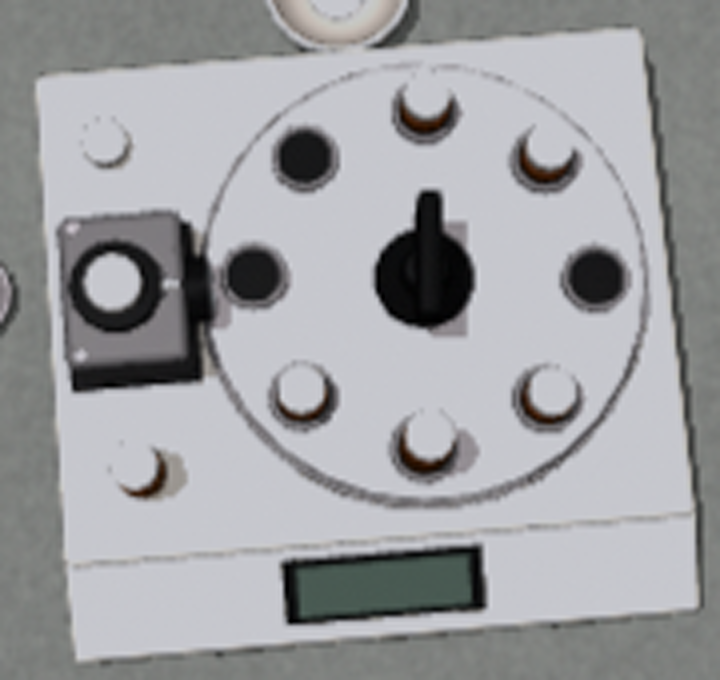

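View pics/s0z.png

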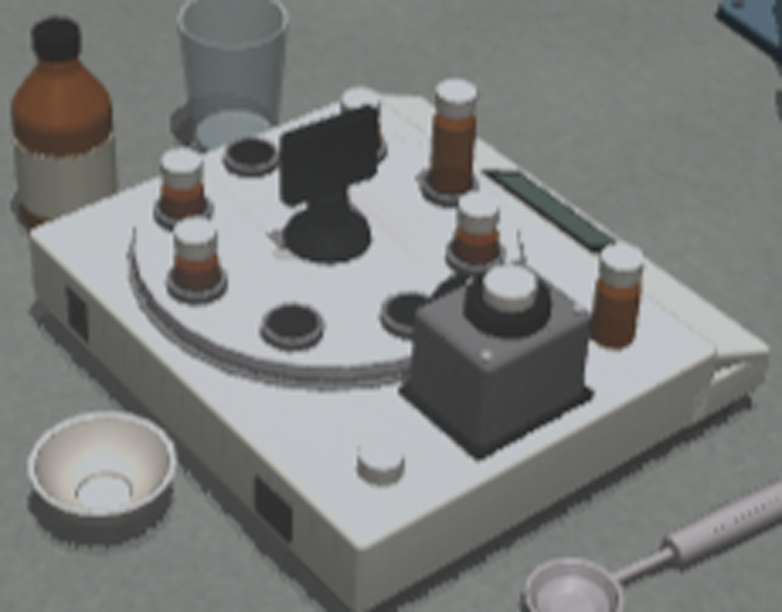

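```bash
python3 - <<'E'
from h import *
f=lambda x,y,z:back("top",240+x/4-.4,200+y/4-.4,z)
L=f(204,285,.084);R=f(648,285,.084);T=f(425,64,.084);B=f(425,505,.084)
print(L,R,T,B);axis0=np.array([(T+B)[0]/2,(L+R)[1]/2]);print("ring",axis0)
for n,(x,y) in dict(eL=(254,276),eR=(597,277)).items(): print(n,f(x,y,.085))
key=f(113,282,.148);print("key",key)
cap=f(430,432,.156);print("cap",cap)
print("bar ends",f(430,192,.165),f(428,318,.165))
g=lambda x,y,z:back("scene",220+x/3.4-.4,170+y/3.4-.4,z)
print("key s",g(509,282,.148),"cap s",g(455,91,.156))
print("bar s",g(281,148,.165),g(377,108,.165))
E
```

```text
[0.54664778 0.17399373 0.084     ] [ 0.55032365 -0.04716242  0.084     ] [0.66196298 0.06482741 0.084     ] [0.43952815 0.06292829 0.084     ]
ring [0.55074557 0.06341566]
eL [0.55144046 0.14913519 0.085     ]
eR [ 0.55377202 -0.0216958   0.085     ]
key [0.53717609 0.21357872 0.148     ]
cap [0.46806948 0.06362913 0.156     ]
bar ends [0.5795853  0.06490038 0.165     ] [0.51999883 0.06534297 0.165     ]
key s [0.53662519 0.21442365 0.148     ] cap s [0.46973668 0.06746608 0.156     ]
bar s [0.58910752 0.07653637 0.165     ] [0.52434297 0.07052965 0.165     ]
```

```bash
cat >> h.py <<'E'
from scipy.spatial.transform import Rotation as Ro
def plan(target, yang):
    s=sense();R=Ro.from_rotvec(s["orientation"]);M=R.as_matrix()
    d=M.T@(np.array(target)-s["eef_pos"])
    a=np.radians(yang);y=np.array([np.cos(a),np.sin(a),0]);z=np.array([0,0,-1.]);x=np.cross(y,z)
    T=Ro.from_matrix(np.c_[x,y,z]);rv=(R.inv()*T).as_rotvec()
    print("pos",s["eef_pos"].round(4),"yang",np.degrees(np.arctan2(M[1,1],M[0,1])).round(2),"d",d.round(4),"rot",rv.round(4),"F",s["ft_force"].round(2),"w",round(s["gripper_width"],4),"q",s["joint_pos"].round(2),"t",s["clock"])
E
python3 -c "
from h import *
plan([.5505,.0645,.242],90)"
```

```text
pos [0.2783 0.5868 0.2415] yang 64.63 d [-4.697e-01 -3.553e-01  1.000e-04] rot [-1.600e-03 -2.000e-04 -4.427e-01] F [-0.15  0.2  -0.81] w 0.0853 q [-1.19  0.54 -0.    1.54  0.    1.07 -0.07] t 0.1
```

```bash
python3 -m handwheel '{"delta_pos":[[-0.02,-0.015,0],[-0.055,-0.042,0],[-0.09,-0.068,0],[-0.125,-0.095,0],[-0.16,-0.121,0],[-0.195,-0.148,0],[-0.23,-0.174,0],[-0.265,-0.2,0],[-0.3,-0.227,0],[-0.335,-0.253,0],[-0.37,-0.28,0],[-0.4,-0.303,0]],"rotation":[[0,0,-0.04],[0,0,-0.08],[0,0,-0.12],[0,0,-0.16],[0,0,-0.2],[0,0,-0.24],[0,0,-0.28],[0,0,-0.32],[0,0,-0.36],[0,0,-0.4],[0,0,-0.43],[0,0,-0.443]],"grip":[1,1,1,1,1,1,1,1,1,1,1,1]}'; python3 -c "
from h import *
plan([.5505,.0645,.242],90)"
```

```text
clock: 1.3
eef_pos: [0.5107, 0.1395, 0.2421]
orientation: [-0.0, -3.141, 0.001]
ft_force: [0.5, 0.4, 0.9]
gripper_width: 0.0855
pos [0.5107 0.1395 0.2421] yang 89.99 d [-0.0398 -0.075   0.0002] rot [-0.0006 -0.0002 -0.0001] F [0.52 0.44 0.85] w 0.0855 q [-0.41  0.33  0.07  1.86 -0.03  0.95  1.24] t 1.3
```

```bash
python3 -m handwheel '{"delta_pos":[[-0.016,-0.03,0],[-0.032,-0.06,0],[-0.04,-0.075,0],[-0.04,-0.075,0.015],[-0.04,-0.075,0.035],[-0.04,-0.075,0.04],[-0.04,-0.075,0.04]],"rotation":[[0,0,0],[0,0,0],[0,0,0],[0,0,0],[0,0,0],[0,0,0],[0,0,0]],"grip":[1,1,1,1,1,1,1]}'; python3 -c "
from h import *
plan([.5505,.0645,.142],90)
for n in('scene','top'): cv2.imwrite(f'pics/{n}1.png',cv2.cvtColor(grab_frame(n),cv2.COLOR_RGB2BGR))
crop('pics/top1.png','pics/t1z.png',240,200,420,370,3.0)
crop('pics/scene1.png','pics/s1z.png',220,100,450,350,2.3)
a=cv2.imread('pics/t1z.png');b=cv2.imread('pics/s1z.png');
"
```

```text
clock: 2.0
eef_pos: [0.5493, 0.0671, 0.2015]
orientation: [0.001, -3.139, 0.001]
ft_force: [-0.0, -1.0, 0.2]
gripper_width: 0.0856
pos [0.5493 0.0671 0.2015] yang 90.03 d [-0.0013 -0.0026  0.0595] rot [-0.0005 -0.0022  0.0005] F [-0.01 -0.97  0.25] w 0.0856 q [-0.28  0.42  0.1   1.84 -0.05  0.89  1.41] t 2.0
```

View pics/s1z.png

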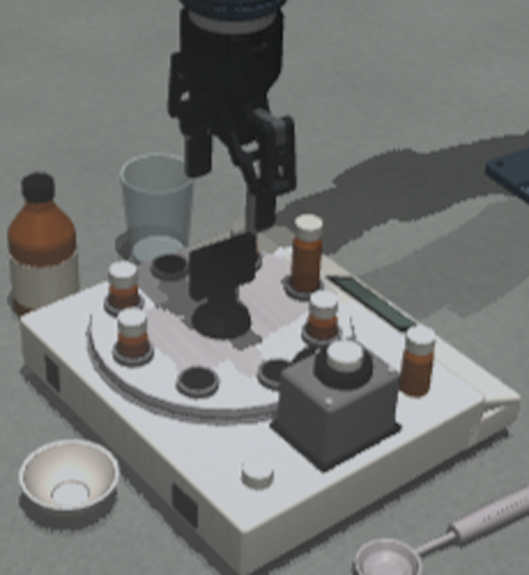

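View pics/t1z.png

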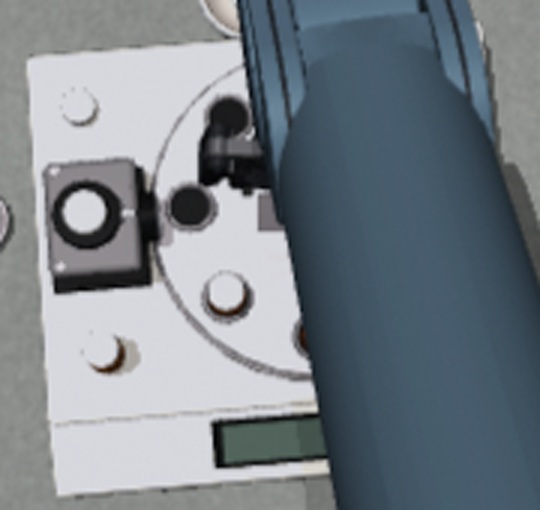

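```bash
python3 -m handwheel '{"delta_pos":[[0,0,0.015],[0,0,0.03],[0,0,0.045],[0,0,0.055],[0,0,0.06],[0,0,0.06],[0,0,0.06]],"rotation":[[0,0,0],[0,0,0],[0,0,0],[0,0,0],[0,0,0],[0,0,0],[0,0,0]],"grip":[1,1,1,1,1,1,1]}'; python3 -c "
from h import *
plan([.5505,.0645,.142],90)
cv2.imwrite('pics/s2.png',cv2.cvtColor(grab_frame('scene'),cv2.COLOR_RGB2BGR))
crop('pics/s2.png','pics/s2z.png',220,100,450,350,2.3)"
```

```text
clock: 2.8
eef_pos: [0.5506, 0.0672, 0.1429]
orientation: [-0.0, 3.141, 0.0]
ft_force: [0.7, 0.7, 0.2]
gripper_width: 0.0856
pos [0.5506 0.0672 0.1429] yang 90.02 d [ 0.0001 -0.0027  0.0009] rot [0.0002 0.001  0.0003] F [0.67 0.72 0.18] w 0.0856 q [-0.27  0.51  0.09  1.88 -0.06  0.76  1.42] t 2.8
```

View pics/s2z.png

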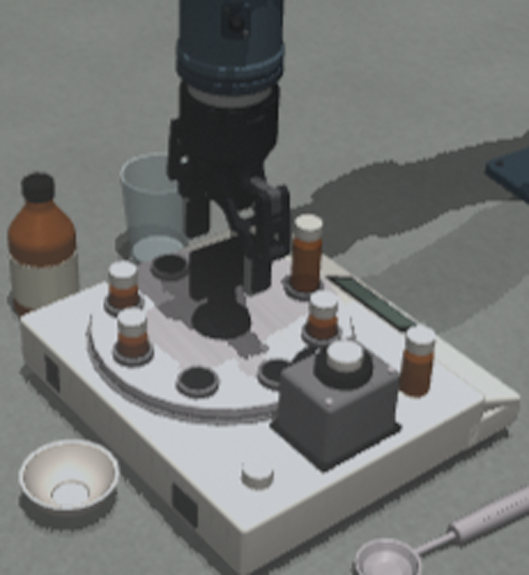

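```bash
python3 -m handwheel '{"delta_pos":[[0,-0.0025,0],[0,-0.0025,0],[0,-0.0025,0],[0,-0.0025,0],[0,-0.0025,0],[0,-0.0025,0],[0,-0.0025,0],[0,-0.0025,0],[0,-0.0025,0],[0,-0.0025,0]],"rotation":[[0,0,0],[0,0,0],[0,0,0],[0,0,0],[0,0,0],[0,0,0],[0,0,0],[0,0,0],[0,0,0],[0,0,0]],"grip":[0.8,0.6,0.4,0.3,0.2,0.1,0,0,0,0]}'; python3 -c "
from h import *
plan([.5505,.0645,.142],5.2)"
```

```text
clock: 3.85
eef_pos: [0.5502, 0.0663, 0.1425]
orientation: [-0.002, 3.141, 0.003]
ft_force: [-0.5, 5.4, 1.2]
gripper_width: 0.0107
pos [0.5502 0.0663 0.1425] yang 90.09 d [-0.0003 -0.0018  0.0005] rot [ 1.5000e-03 -1.0000e-03  1.4816e+00] F [-0.53  5.36  1.16] w 0.0107 q [-0.27  0.51  0.08  1.88 -0.06  0.76  1.43] t 3.85
```

```bash
python3 -m handwheel '{"delta_pos":[[0,0,0],[0,0,0],[0,0,0],[0,0,0],[0,0,0],[0,0,0],[0,0,0],[0,0,0],[0,0,0],[0,0,0]],"rotation":[[0,0,0.05],[0,0,0.13],[0,0,0.22],[0,0,0.31],[0,0,0.4],[0,0,0.49],[0,0,0.58],[0,0,0.67],[0,0,0.72],[0,0,0.74]],"grip":[0,0,0,0,0,0,0,0,0,0]}'; python3 -c "
from h import *
plan([.5505,.0655,.142],5.2)"
```

```text
clock: 4.85
eef_pos: [0.5508, 0.068, 0.1425]
orientation: [1.133, 2.93, 0.005]
ft_force: [1.7, 9.0, -0.3]
gripper_width: 0.0112
pos [0.5508 0.068  0.1425] yang 47.7 d [-0.0015 -0.0021  0.0005] rot [ 0.0028 -0.0022  0.7417] F [ 1.72  8.99 -0.35] w 0.0112 q [-0.41  0.52  0.27  1.89 -0.2   0.76  0.8 ] t 4.85
```

```bash
python3 -m handwheel '{"delta_pos":[[0.001,0.001,0],[0.002,0.002,0],[0.002,0.002,0],[0.002,0.002,0],[0.002,0.002,0],[0.002,0.002,0],[0.002,0.002,0],[0.002,0.002,0],[0.002,0.002,0],[0.002,0.002,0],[0.002,0.002,0],[0.002,0.002,0]],"rotation":[[0,0,0.05],[0,0,0.13],[0,0,0.22],[0,0,0.31],[0,0,0.4],[0,0,0.49],[0,0,0.58],[0,0,0.67],[0,0,0.72],[0,0,0.74],[0,0,0.74],[0,0,0.74]],"grip":[0,0,0,0,0,0,0,0,0,0,0,0]}'; python3 -c "
from h import *
plan([.5505,.0655,.142],5.2)
for n in('scene','top'): cv2.imwrite(f'pics/{n}3.png',cv2.cvtColor(grab_frame(n),cv2.COLOR_RGB2BGR))
crop('pics/top3.png','pics/t3z.png',240,200,420,370,3.0)
crop('pics/scene3.png','pics/s3z.png',220,100,450,350,2.3)"
```

```text
clock: 6.05
eef_pos: [0.5525, 0.0689, 0.1426]
orientation: [2.115, 2.319, 0.007]
ft_force: [7.7, 4.3, -7.4]
gripper_width: 0.0114
pos [0.5525 0.0689 0.1426] yang 5.27 d [-0.0032 -0.0023  0.0005] rot [ 0.0051 -0.0005  0.0013] F [ 7.68  4.28 -7.44] w 0.0114 q [-0.55  0.55  0.46  1.89 -0.34  0.77  0.18] t 6.05
```

View pics/s3z.png

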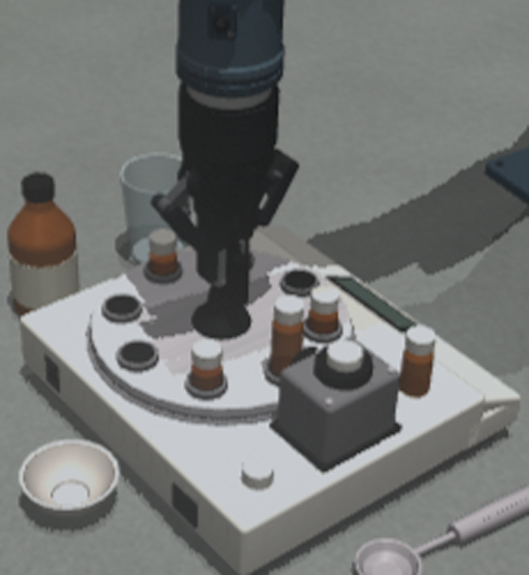

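View pics/t3z.png

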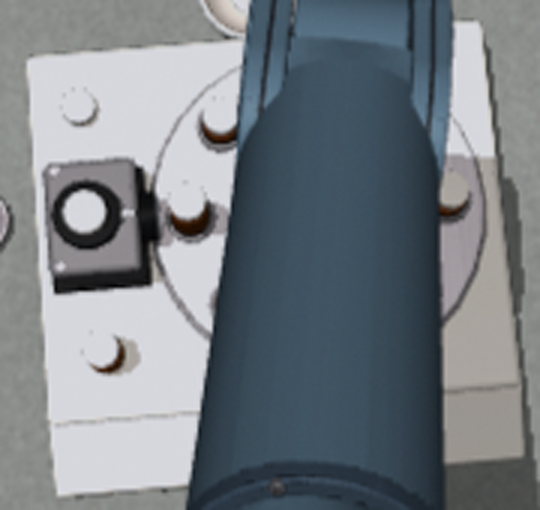

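```bash
python3 -c "
from h import *
crop('pics/top3.png','pics/t3y.png',245,235,325,305,9)
"
```

```text
(no output)
```

View pics/t3y.png

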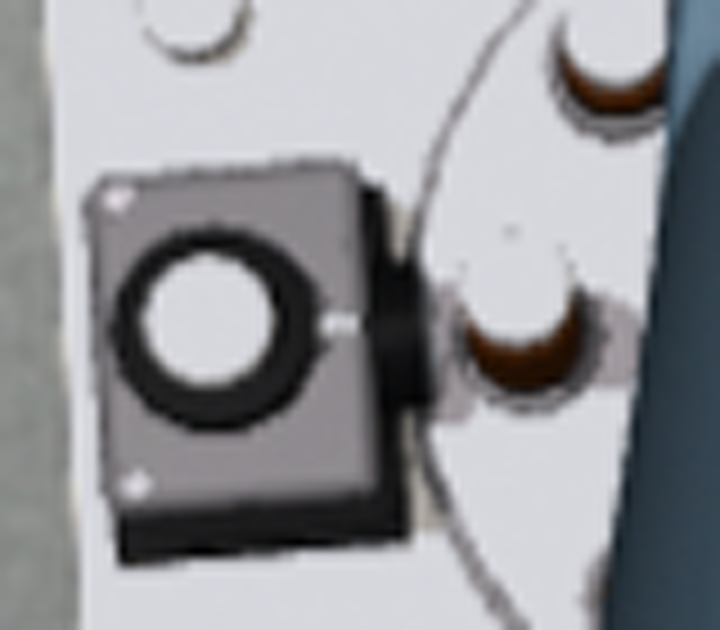

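```bash
python3 -c "
from h import *
f=lambda x,y,z:back('top',245+x/9-.45,235+y/9-.45,z)
k=f(208,318,.148);c=f(521,289,.156);r=f(529,338,.085)
print(k,c,r,'d',np.linalg.norm((k-c)[:2]),np.linalg.norm((k-r)[:2]))
for ax in([.5505,.065],[.552,.067],[.5507,.0634]):
  an=lambda p:np.degrees(np.arctan2(p[1]-ax[1],p[0]-ax[0])); print(ax,an(k),an(c),an(r),np.linalg.norm(k[:2]-ax))
# head edges z=.130
for p in((95,195),(350,165),(115,500),(375,485),(345,325)):print(f(*p,.130))
"
```

```text
[0.53758436 0.21394982 0.148     ] [0.54351002 0.1480922  0.156     ] [0.54438071 0.14852306 0.085     ] d 0.06612367415320125 0.06577881090840546
[0.5505, 0.065] 94.95579824342947 94.80858029040266 94.19026968315521 0.14950874226844357
[0.552, 0.067] 95.60273546711103 95.97682902298315 95.33945408048429 0.1476552120135274
[0.5507, 0.0634] 94.9789382809882 94.85251278729876 94.24568461088361 0.15112005065332954
[0.56672769 0.24072429 0.13      ]
[0.57416697 0.18626798 0.13      ]
[0.50112763 0.23398642 0.13      ]
[0.50524835 0.17897953 0.13      ]
[0.53944375 0.18633372 0.13      ]
```

```bash
python3 -m handwheel '{"delta_pos":[[0,0.002,0],[0,0.002,0],[0,0.002,0],[0,0.002,0],[0,0.002,0],[0,0.002,0],[0,0.002,0],[0,0.002,0],[0,0.002,0],[0,0.002,0]],"rotation":[[0,0,0],[0,0,0],[0,0,0],[0,0,0],[0,0,0],[0,0,0],[0,0,0],[0,0,0],[0,0,0],[0,0,0]],"grip":[0,0,0.2,0.3,0.4,0.5,0.6,0.6,0.6,0.6]}'; python3 -m handwheel '{"delta_pos":[[0,0,-0.015],[0,0,-0.035],[0,0,-0.055],[0,0,-0.075],[0,0,-0.085],[0,0,-0.085]],"rotation":[[0,0,0],[0,0,0],[0,0,0],[0,0,0],[0,0,0],[0,0,0]],"grip":[0.6,0.6,0.6,0.6,0.6,0.6]}'; python3 -c "
from h import *
plan([.5375,.214,.20],5.2)
for n in('scene','top'): cv2.imwrite(f'pics/{n}4.png',cv2.cvtColor(grab_frame(n),cv2.COLOR_RGB2BGR))
crop('pics/top4.png','pics/t4y.png',245,235,325,305,6)
crop('pics/scene4.png','pics/s4z.png',220,100,450,350,2.3)
a=cv2.imread('pics/t4y.png');b=cv2.imread('pics/s4z.png')[:420]
cv2.imwrite('pics/c4.png',np.hstack([a,b])[:, :] if a.shape[0]==b.shape[0] else a);print(a.shape,b.shape)"
```

```text
clock: 7.15
eef_pos: [0.552, 0.0677, 0.1423]
orientation: [2.118, 2.32, 0.0]
ft_force: [-0.2, 0.9, 0.1]
gripper_width: 0.0513
clock: 7.75
eef_pos: [0.553, 0.0678, 0.2292]
orientation: [2.117, 2.319, 0.005]
ft_force: [0.2, 0.3, -0.6]
gripper_width: 0.0511
pos [0.553  0.0678 0.2292] yang 5.22 d [ 0.147  -0.0023  0.0293] rot [ 0.0033 -0.0007  0.0003] F [ 0.18  0.33 -0.6 ] w 0.0511 q [-0.6   0.43  0.52  1.83 -0.26  0.95  0.12] t 7.75
(420, 480, 3) (420, 529, 3)
```

View pics/t4y.png

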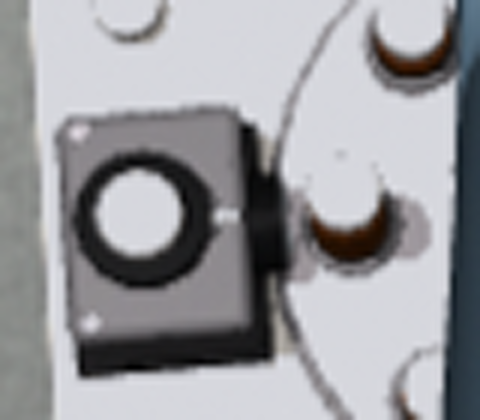

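View pics/s4z.png

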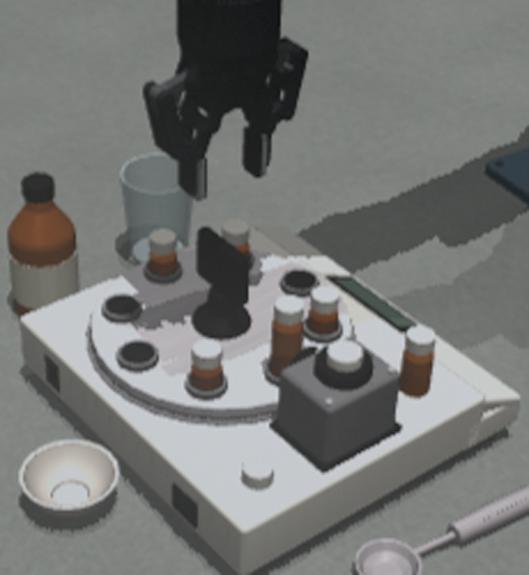

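```bash
python3 -m handwheel '{"delta_pos":[[0.02,0,0],[0.05,-0.001,0],[0.08,-0.001,0],[0.11,-0.002,0],[0.135,-0.002,0],[0.148,-0.002,0],[0.148,-0.002,0.015],[0.148,-0.002,0.03],[0.148,-0.002,0.045],[0.148,-0.002,0.055],[0.148,-0.002,0.055],[0.148,-0.002,0.055]],"rotation":[[0,0,0],[0,0,0],[0,0,0],[0,0,0],[0,0,0],[0,0,0],[0,0,0],[0,0,0],[0,0,0],[0,0,0],[0,0,0],[0,0,0]],"grip":[0.4,0.2,0,0,0,0,0,0,0,0,0,0]}'; python3 -c "
from h import *
plan([.538,.215,.159],5.2)
for n in('scene','top'): cv2.imwrite(f'pics/{n}5.png',cv2.cvtColor(grab_frame(n),cv2.COLOR_RGB2BGR))
crop('pics/scene5.png','pics/s5z.png',270,130,430,330,2.9)"
```

```text
clock: 9.05
eef_pos: [0.5367, 0.2142, 0.1721]
orientation: [2.119, 2.319, -0.001]
ft_force: [0.6, 0.3, -0.1]
gripper_width: -0.0003
pos [0.5367 0.2142 0.1721] yang 5.16 d [0.0007 0.0013 0.0131] rot [-0.0002  0.0004 -0.0006] F [ 0.55  0.32 -0.07] w -0.0003 q [-0.8   0.53  0.46  1.81 -0.3   0.86 -0.11] t 9.05
```

View pics/s5z.png

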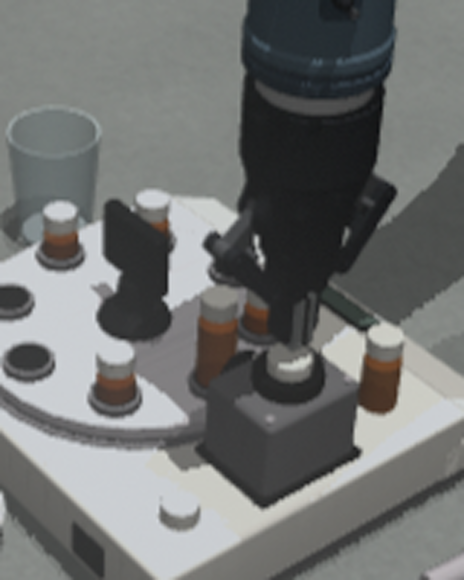

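```bash
python3 -m handwheel '{"delta_pos":[[0.0005,0.001,0.005],[0.0005,0.001,0.01],[0.0005,0.001,0.013],[0.0005,0.001,0.015],[0.0005,0.001,0.016],[0.0005,0.001,0.016]],"rotation":[[0,0,0],[0,0,0],[0,0,0],[0,0,0],[0,0,0],[0,0,0]],"grip":[0,0,0,0,0,0]}'; python3 -c "
from h import *
plan([.538,.215,.153],5.2)"
```

```text
clock: 9.75
eef_pos: [0.5379, 0.2158, 0.1571]
orientation: [2.118, 2.32, 0.002]
ft_force: [-1.2, -0.0, 8.0]
gripper_width: -0.0
pos [0.5379 0.2158 0.1571] yang 5.22 d [-0.0008 -0.      0.0041] rot [ 0.0009 -0.0008  0.0003] F [-1.22 -0.03  8.01] w -0.0 q [-0.79  0.56  0.45  1.82 -0.31  0.83 -0.1 ] t 9.75
```

```bash
python3 -m handwheel '{"delta_pos":[[0,0,0.002],[0,0,0.003],[0,0,0.004],[0,0,0.004],[0,0,0.004]],"rotation":[[0,0,0],[0,0,0],[0,0,0],[0,0,0],[0,0,0]],"grip":[0,0,0,0,0]}'; python3 -c "
from h import *
plan([.538,.215,.153],5.2)
for n in('scene','top'): cv2.imwrite(f'pics/{n}6.png',cv2.cvtColor(grab_frame(n),cv2.COLOR_RGB2BGR))
crop('pics/scene6.png','pics/s6z.png',300,200,400,310,5.4)"
```

```text
clock: 10.25
eef_pos: [0.5382, 0.2158, 0.1565]
orientation: [-2.117, -2.319, -0.004]
ft_force: [-12.2, -3.4, 39.0]
gripper_width: -0.0002
pos [0.5382 0.2158 0.1565] yang 5.2 d [-0.0008 -0.0003  0.0035] rot [ 0.0009 -0.0028 -0.    ] F [-12.2   -3.43  38.99] w -0.0002 q [-0.79  0.56  0.45  1.82 -0.32  0.83 -0.09] t 10.25
```

View pics/s6z.png

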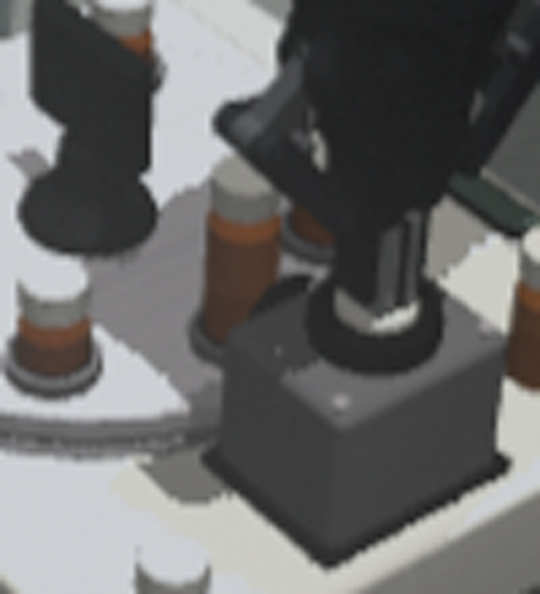

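```bash
python3 -c "
from h import *
crop('pics/scene4.png','a.png',340,240,400,285,6.6)
crop('pics/scene6.png','b.png',340,240,400,285,6.6)
cv2.imwrite('pics/c6.png',np.hstack([cv2.imread('a.png'),cv2.imread('b.png')]))
for z in(.148,.145,.142): print(z,(proj('scene',[.5375,.214,z])-[340,240])*6.6, (proj('scene',[.5375+.014*.54,.214+.014*.84,z])-[340,240])*6.6)
print((proj('scene',[[.538,.2158,.1455],[.53,.215,.130]])-[340,240])*6.6)"
```

```text
0.148 [[189.73996484  82.96140331]] [[192.36366842 117.24187161]]
0.145 [[188.94439633  91.86895123]] [[191.55503917 126.18400236]]
0.142 [[188.15158446 100.74563453]] [[190.74924156 135.09481979]]
[[191.52703353  94.77910331]
 [210.36529605 128.77362114]]
```

View pics/c6.png

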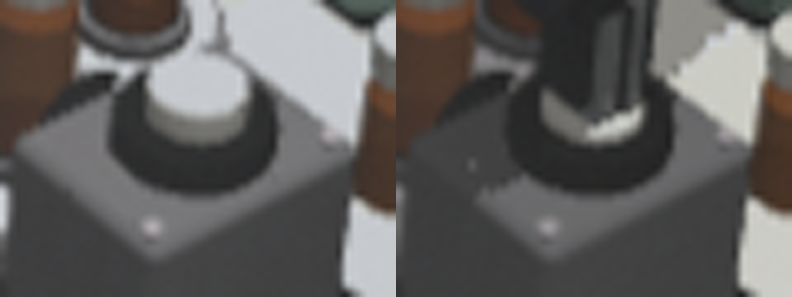

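```bash
for i in 1 2 3 4 5 6; do python3 -m handwheel '{"delta_pos":[[0,0,-0.002],[0,0,-0.002],[0,0,-0.002]],"rotation":[[0,0,0],[0,0,0],[0,0,0]],"grip":[0,0,0]}' | egrep 'eef|ft'; done
```

```text
eef_pos: [0.5381, 0.2158, 0.1568]
ft_force: [-7.0, -0.7, 22.6]
eef_pos: [0.5379, 0.2158, 0.1571]
ft_force: [-1.4, -0.7, 7.2]
eef_pos: [0.5379, 0.2158, 0.1585]
ft_force: [1.5, 0.7, 4.4]
eef_pos: [0.5377, 0.2156, 0.1603]
ft_force: [1.3, 1.2, 3.4]
eef_pos: [0.5373, 0.2153, 0.1621]
ft_force: [0.2, 0.7, 1.9]
eef_pos: [0.5369, 0.2151, 0.1639]
ft_force: [0.0, -0.3, 0.3]
```

```bash
python3 -m handwheel '{"delta_pos":[[0,0,-0.01],[0,0,-0.03],[0,0,-0.055],[0,0,-0.08],[0,0,-0.09],[0,0,-0.09],[0,0,-0.09],[0,0,-0.09]],"rotation":[[0,0,0],[0,0,0],[0,0,0],[0,0,0],[0,0,0],[0,0,0],[0,0,0],[0,0,0]],"grip":[0,0,0,0,0,0,0,0]}'; python3 -c "
from h import *
for n in('scene','top'): cv2.imwrite(f'pics/{n}7.png',cv2.cvtColor(grab_frame(n),cv2.COLOR_RGB2BGR))
crop('pics/scene7.png','a.png',300,190,400,310,4)
crop('pics/top7.png','b.png',240,210,340,330,4)
cv2.imwrite('pics/c7.png',np.hstack([cv2.imread('a.png'),cv2.imread('b.png')]))"
```

```text
clock: 12.95
eef_pos: [0.5367, 0.2152, 0.253]
orientation: [-2.117, -2.32, 0.004]
ft_force: [0.4, -0.5, -0.0]
gripper_width: -0.0001
```

View pics/c7.png

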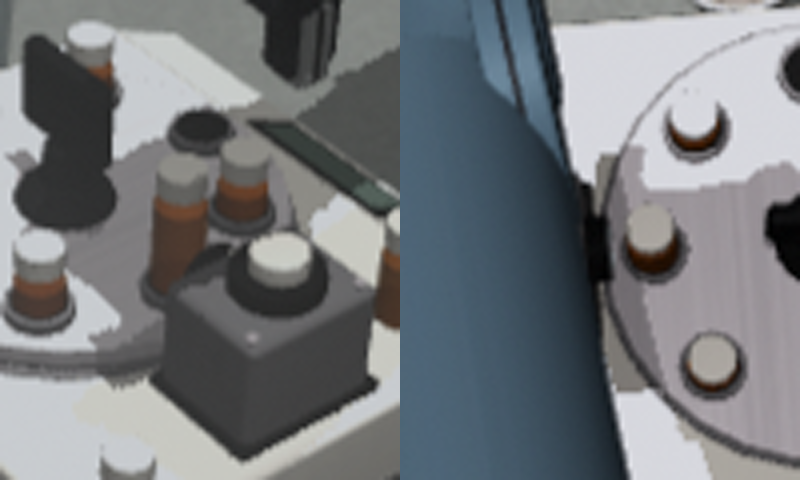

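View pics/scene7.png

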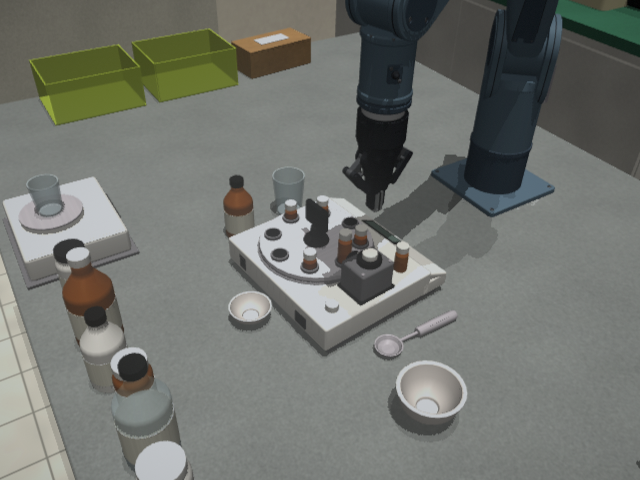

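```bash
python3 -c "
from workcell import *
print(finish_job())"
```

```text
the job is handed in; nothing more can be done
None
```

The tall vial is at the reading head's window, the read key has been pressed fully and released, and the job is handed in. No verdict was reported. It took about 13 s of the 61 s allowed.

- **Carousel:** I gripped the handle and turned it about 85° clockwise, the shorter way. The last reliable top-view measurement put the vial within about 1° of the line from axis to key, and 66 mm from the key (65 mm is nominal). Pictures after releasing the handle and after the press show the cap at the same pixel position, about (303, 267).
- **Read key:** I pressed it with the closed fingers until it hit its stop. It bottomed about 3–4 mm higher than I had worked out from the fingertip length. Because of that, the force briefly reached 39 N, against about 5 N needed for the key.
- **Key release:** Lifting in 2 mm steps, the force fell from 7 N at the stop to almost zero over about 6 mm, which matches the full travel. The last picture shows the key up.
- **Everything else:** In the last scene picture the other objects look unmoved; I judged this by eye, without measuring. The arm is holding about 9 cm above the key with no contact force.

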